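# Sweep ceramic blanks through the gate of a sintering tray

### The job

On the grey loading tray stand three soft unfired ceramic blanks: white, yellow and brown. With the fingertips sweep them one at a time along the tray, through the gate at the mouth of the orange slot and wholly into the slot, first the white one, then the yellow, then the brown, so that they end standing in that order from the slot's closed end. Only push them, never lift them or knock them over, and leave the blue wax puck, the jar and the brush alone.

Things in the scene. Friction and masses are not known exactly. Their poses are not given: they have to be found in the camera images.
- tray: fixed grey tray (mm, its own frame): origin on the table under it, x across, y towards the slot (within 23 degrees of world +y), z up. Flat floor 8 above the table; all walls 8 above the floor, lower than the blanks, so fingers can pass over them while pushing a blank's upper part. Loading area x -110 to 110, y -190 to 35, closed at y 35 by a 30 thick cross wall but for the funnel
- gate (a point): middle of the 32 wide gate, where funnel meets slot (tray y 65), on the tray floor; axes as the tray's, y points into the slot. The funnel before it narrows straight from 68 wide to 32 over its 30 length. A blank is wholly in the slot with its centre 13 past this point; three in a row take 78 of the slot's 88, so the last one's centre ends 13 to 23 past it
- slot_end (a point): middle of the inner face of the wall that closes the orange slot, on the tray floor, 88 beyond the gate; axes as the tray's. The slot is 32 wide, straight, level with the rest of the tray floor, with walls 6 thick and 8 high
- white_blank: white cylinder standing upright on the tray, diameter 26, height 20, about 33 g, slides with ordinary friction, stops as soon as the push stops; origin at the centre of its underside, z up; round, so its yaw means nothing
- yellow_blank: yellow cylinder standing upright on the tray, diameter 26, height 20, about 33 g, slides with ordinary friction, stops as soon as the push stops; origin at the centre of its underside, z up; round, so its yaw means nothing
- brown_blank: dark brown cylinder standing upright on the tray, diameter 26, height 20, about 33 g, slides with ordinary friction, stops as soon as the push stops; origin at the centre of its underside, z up; round, so its yaw means nothing. The three blanks start abreast in a row across the tray in any order, about 70 apart, some 140 before the gate
- wax_puck: blue puck of the same shape and size as the blanks, standing on the tray floor some 90 behind the row of blanks (on the side away from the gate); must stay where it is; origin at the centre of its underside
- glaze_jar: amber glass jar with white lid, diameter 48, height 70, standing on the table beside the slot, on the tray's -x side; must stay where it is; origin at the centre of its underside
- brush: brush 170 long lying on the table on the tray's +x side, roughly along the tray; must stay where it is; origin under its middle

How it is judged:
On the way, in this order (a step that is already met when the one before it is completed fails the run):
1. the white blank is in the slot, the others are still before the gate (y of white_blank in the frame of gate between 0.009 and 0.08 m and x of white_blank in the frame of gate between -0.008 and 0.008 m and z of white_blank in the frame of gate between -0.004 and 0.004 m and angle between white_blank's own z axis and vertical below 0.15 rad and y of each of yellow_blank, brown_blank in the frame of gate below 0 m), for 0.1 s.
2. the yellow blank is in the slot behind the white one, the brown one still before the gate (y of white_blank in the frame of gate between 0.009 and 0.08 m and x of white_blank in the frame of gate between -0.008 and 0.008 m and z of white_blank in the frame of gate between -0.004 and 0.004 m and angle between each of white_blank, yellow_blank's own z axis and vertical below 0.15 rad and y of yellow_blank in the frame of gate between 0.009 and 0.08 m and x of yellow_blank in the frame of gate between -0.008 and 0.008 m and z of yellow_blank in the frame of gate between -0.004 and 0.004 m and y of brown_blank in the frame of gate below 0 m), for 0.1 s.
3. the brown blank is in the slot too (y of white_blank in the frame of gate between 0.009 and 0.08 m and x of white_blank in the frame of gate between -0.008 and 0.008 m and z of white_blank in the frame of gate between -0.004 and 0.004 m and angle between each of white_blank, yellow_blank, brown_blank's own z axis and vertical below 0.15 rad and y of yellow_blank in the frame of gate between 0.009 and 0.08 m and x of yellow_blank in the frame of gate between -0.008 and 0.008 m and z of yellow_blank in the frame of gate between -0.004 and 0.004 m and y of brown_blank in the frame of gate between 0.009 and 0.08 m and x of brown_blank in the frame of gate between -0.008 and 0.008 m and z of brown_blank in the frame of gate between -0.004 and 0.004 m), for 0.1 s.
At the end, for the whole second after the job is handed in: all three blanks stand upright (within 0.15 rad) and at rest on the floor of the slot, each wholly past the gate (centre at least 9 mm beyond the gate point), white nearest the closed end, then yellow, then brown (all of step 3 and horizontal distance between white_blank and slot_end below 0.027 m and horizontal distance between yellow_blank and slot_end between 0.033 and 0.053 m and horizontal distance between brown_blank and slot_end above 0.059 m and linear speed of each of white_blank, yellow_blank, brown_blank below 0.01 m/s); the robot touches nothing.
It fails at once if a blank is lifted or carried (z of any of white_blank, yellow_blank, brown_blank in the frame of gate above 0.01 m).
It fails at once if a blank is knocked over (angle between any of white_blank, yellow_blank, brown_blank's own z axis and vertical above 0.6 rad).
It fails at once if the wax puck is moved (distance of wax_puck from where it was at the start of the episode above 0.012 m).
It fails at once if the glaze jar is moved (distance of glaze_jar from where it was at the start of the episode above 0.015 m).
It fails at once if the brush is moved (distance of brush from where it was at the start of the episode above 0.02 m).
It also fails if it takes over 61 s, if anything falls off the work surface, if the arm or the gripper's body presses on something with over 40 N, if the wrist force passes 120 N, or if a joint passes its speed limit or range.

### The arm

A 6-joint arm with a two-finger parallel gripper is mounted at the origin on the work surface. World frame = base frame: x ahead of the robot, y to its left, z up, the work surface at z = 0. Lengths are in m, angles in rad, forces in N, time in s.
With the tool pointing down it reaches from about 0.25 to 0.775 m from the base axis. Payload 8.9 kg.
Tool frame: the origin (TCP) lies midway between the tips of the shut fingers; the grasp point (between the pads) lies 19 mm behind it; y points along the fingers, z is the direction in which the jaws open and shut, and the axes are right-handed (so a half turn about y gives the same grasp; the last joint's range is limited). The gripper opens to 85 mm and grips with 20 to 120 N. Pads are 22 mm wide; open, the fingers measure 114 mm over their backs; the gripper's body (76 mm by 85 mm) begins 54 mm behind the grasp point. The pads swing forward as they close: fully open they stand 13 mm farther back than shut.
Start: joints at [-1.305, 0.291, -0.153, 1.127, 0, 1.431], TCP at [0.207, -0.483, 0.231] pointing down, gripper open.
Joint ranges: [-2.52, 2.52], [-0.91, 1.74], [-1.3, 1.37], [-1.96, 2.02], [-1.52, 1.47], [-3.14, 3.14]. Speed limits (rad/s): [2.22, 2.22, 2.79, 3.14, 3.14, 3.14].

### API

Orientations are given as a 3x3 rotation matrix whose columns are the frame's x, y, z axes.
In Python, from cell import move_ptp, movel, move_joints, move_gripper, pause, solve_ik, state, read_camera, get_calibration, PlanningError, job_done gives the robot as it stands. Calls block until the motion is done:
- move_ptp(position, orientation): joint-space move of the TCP to a pose.
- movel(position, velocity=0.15, frame=None, max_force=None): straight line of the TCP; frame=None keeps the orientation; velocity is the mean speed in m/s. With max_force (N) it stops when the force on the tool has changed by that much, and returns True; else False.
- move_joints(angles): joint-space move.
- move_gripper(opening): finger opening in m; the grip force is fixed at half the most; returns when the fingers have stopped.
- pause(seconds).
- solve_ik(position, orientation): joint angles nearest the present ones, or None.
- state(): the state.
- read_camera(name): name is "scene" or "top" or "wrist"; returns the picture (384x512x3 uint8, red, green, blue); there is no depth.
- get_calibration(name): a dict with "K" (3x3 intrinsics, pixels), "cam_to_world" (4x4, takes a point from camera to world coordinates). Camera axes: x right, y down, z forward; pixel columns grow to the right and rows downward; lengths in m; the calibration is good to about 2 mm. A picture is of the moment at which its call begins: read the wrist's pose just before it. get_calibration takes no time and is no camera call; for the wrist camera it gives the pose at the moment of the call.
A pose or a line that the arm cannot do raises PlanningError and nothing moves.
- job_done(): hands the job in, once; it reports no verdict.
The state is a dict: "t": time; "qpos": joint angles; "qd": joint speeds; "joint_efforts": joint torques, N m; "position": TCP position; "ee_rot": TCP orientation; "ft_force": force on the tool from outside, world axes, zero at the start; "torque": the same for the moment, N m; "finger_gap": finger opening in m.
Only numpy, scipy, OpenCV 4.12 (cv2) and the standard library are available. Lean on these libraries where they do the work, as an engineer would, in place of code of your own. Each camera call takes 0.05 s, during which the arm holds its last target. There are 200 camera calls.

## Working session

There is one attempt and no reset: what is moved stays moved. The work goes in short steps, each a Python script; the robot and the scene stay as the last script left them, time stands still between calls to the robot, and variables do not carry over. Pictures are saved under pics/ and viewed, about 8 in all and at most 12, crops included, and the job is handed in when it is done.

```bash
mkdir -p pics; ls
python3 - <<'E'
from cell import *
import cv2
for n in("top","scene"):
    im=read_camera(n); cv2.imwrite(f"pics/{n}0.png",im[...,::-1])
    c=get_calibration(n); print(c)
s=state(); print(s["t"],s["position"],s["ee_rot"],s["finger_gap"])
im=cv2.imread("pics/top0.png"); cv2.imwrite("pics/top0b.png",cv2.resize(im,(800,600),interpolation=cv2.INTER_CUBIC))
E
```

```text
pics
{'K': array([[400.67262732,   0.        , 260.129896  ],
       [  0.        , 400.67262732, 189.24897101],
       [  0.        ,   0.        ,   1.        ]]), 'cam_to_world': array([[ 0.0230259 , -0.98923418,  0.14451835,  0.46467101],
       [-0.99971367, -0.02184215,  0.00977249,  0.01589143],
       [-0.00651069, -0.14470199, -0.98945386,  0.83077368],
       [ 0.        ,  0.        ,  0.        ,  1.        ]])}
{'K': array([[408.38241255,   0.        , 259.63336494],
       [  0.        , 408.38241255, 194.89147778],
       [  0.        ,   0.        ,   1.        ]]), 'cam_to_world': array([[ 0.16065304,  0.79218533, -0.58875548,  0.99624797],
       [ 0.98690013, -0.11998926,  0.10784575, -0.04303876],
       [ 0.01478948, -0.5983686 , -0.80108444,  0.59974889],
       [ 0.        ,  0.        ,  0.        ,  1.        ]])}
0.1 [ 0.20666151 -0.48219815  0.23081327] [[-9.19177973e-01 -3.23906100e-04  3.93842290e-01]
 [-3.93842401e-01  1.09164746e-03 -9.19177334e-01]
 [-1.32209792e-04 -9.99999352e-01 -1.13098626e-03]] 0.08534793406257683
```

View pics/top0b.png

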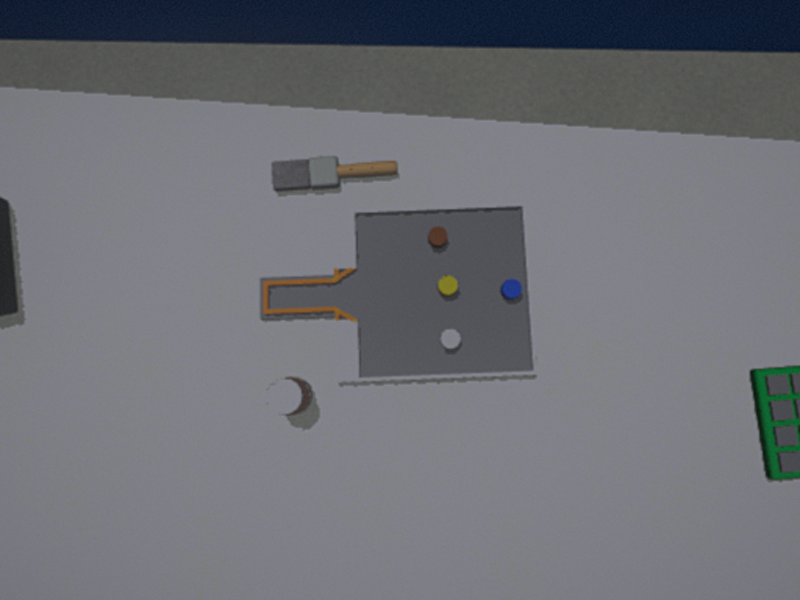

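The top view shows white, yellow and brown abreast, with the slot to the left, which is world +y. I'll enlarge the crop to read the corners.

Run:
```python
import cv2
im=cv2.imread("pics/top0.png")[125:255,155:355]
im=cv2.convertScaleAbs(im,alpha=1.6)
cv2.imwrite("pics/crop0.png",cv2.resize(im,None,fx=4,fy=4,interpolation=cv2.INTER_CUBIC))
```

```text
(no output)
```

View pics/crop0.png

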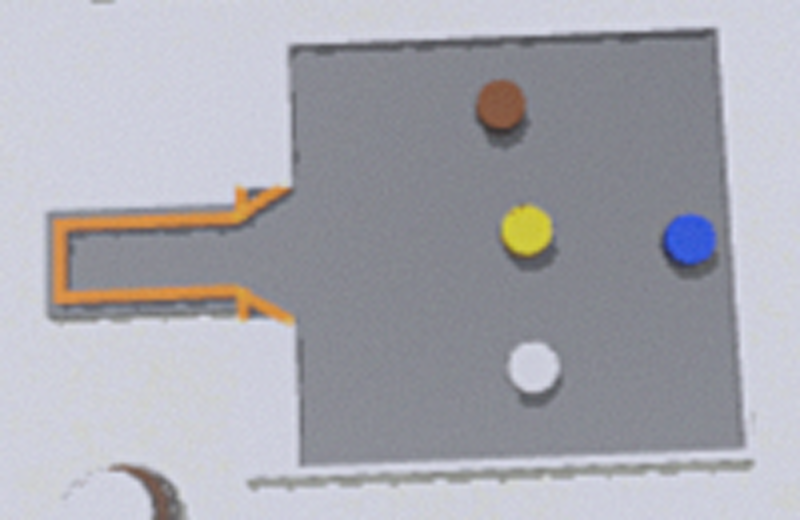

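View pics/scene0.png

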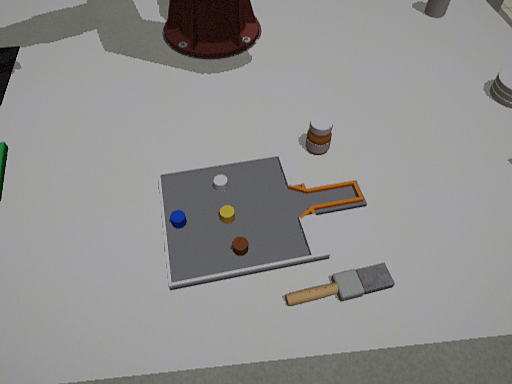

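```bash
cat > h.py <<'E'
import numpy as np, cv2
from cell import *
from scipy.optimize import least_squares
OFF=np.array([155,125])
def ray(n,uv,z,c=None):
    c=c or get_calibration(n); T=c["cam_to_world"]
    d=T[:3,:3]@np.linalg.inv(c["K"])@[*uv,1]; o=T[:3,3]
    return (o+d*(z-o[2])/d[2])[:2]
def crop2px(p): return (np.array(p)+.5)/4-.5+OFF
def R2(a): return np.array([[np.cos(a),-np.sin(a)],[np.sin(a),np.cos(a)]])
def blobs(im):
    h=cv2.cvtColor(im,cv2.COLOR_RGB2HSV); out={}
    for k,lo,hi in [("yellow",(22,120,60),(35,255,255)),("brown",(5,90,30),(14,255,125)),("blue",(105,120,50),(125,255,255))]:
        m=cv2.inRange(h,lo,hi); n,_,st,ce=cv2.connectedComponentsWithStats(m)
        out[k]=[(int(st[i,4]),ce[i].round(1)) for i in range(1,n) if 40<st[i,4]<400]
    m=cv2.inRange(h,(0,0,130),(180,40,255))
    n,_,st,ce=cv2.connectedComponentsWithStats(m)
    out["white"]=[(int(st[i,4]),ce[i].round(1)) for i in range(1,n) if 60<st[i,4]<300]
    return out
E
python3 - <<'E'
from h import *
P=[((53,218),22,159,16),((53,305),-22,159,16),((69,230),16,153,16),((69,292),-16,153,16),((238,221),16,65,16),((240,289),-16,65,16),
((291,46),110,35,12),((300,465),-110,35,12),((745,446),-110,-190,14),((717,30),110,-190,14)]
W=np.array([ray("top",crop2px(p[0]),p[3]/1e3) for p in P]); M=np.array([[p[1],p[2]] for p in P])/1e3
f=lambda v:((R2(v[2])@M.T).T+v[:2]-W).ravel()
s=least_squares(f,[.55,-.05,0],loss="soft_l1",f_scale=.002)
print(s.x,np.degrees(s.x[2])); print((f(s.x).reshape(-1,2)*1e3).round(1))
# crosscheck via scale of gate/slot_end only
v=s.x; np.save("tray.npy",v)
im=cv2.imread("pics/top0.png")[...,::-1]; b=blobs(np.ascontiguousarray(im)); print(b)
man={"white":(534,367),"yellow":(527,230),"brown":(501,104),"blue":(690,238)}
for k,p in man.items():
    w=ray("top",crop2px(p),.028); print(k,crop2px(p),w.round(4),((R2(v[2]).T@(w-v[:2]))*1e3).round(1))
im=cv2.imread("pics/scene0.png")[...,::-1]
for k,p in {"white":(220,179),"yellow":(227,211),"brown":(240,243),"blue":(178,217)}.items():
    w=ray("scene",p,.028); print(k,((R2(v[2]).T@(w-v[:2]))*1e3).round(1))
st=state()
for a in(1,-1):
    for y in (-90,0,130):
        d=R2(v[2])@[0,a]; x=np.array([*d,0]); Y=np.array([0,0,-1.]); R=np.c_[x,Y,np.cross(x,Y)]
        p=R2(v[2])@[0,y/1e3]+v[:2]; q=solve_ik([*p,.019],R); print(a,y,q)
E
```

```text
[0.58813931 0.05407883 0.06256872] 3.584923353112207
[[-0.4 -0.8]
 [ 0.8 -1. ]
 [ 0.   1.4]
 [ 0.3  1.2]
 [-1.1  0.6]
 [ 2.3  1.1]
 [-0.1  0.3]
 [-0.9 -1.3]
 [-1.5 -0.9]
 [ 1.1 -0.5]]
{'yellow': [(120, array([286.3, 182.4]))], 'brown': [(108, array([279.9, 150.8]))], 'blue': [(47, array([505.4,  20.8])), (127, array([327. , 184.4]))], 'white': [(102, array([287.9, 216.1]))]}
white [288.125 216.375] [ 0.5282 -0.0335] [-65.3 -83.7]
yellow [286.375 182.125] [ 0.5977 -0.0291] [  4.3 -83.6]
brown [279.875 150.625] [ 0.6629 -0.0149] [ 70.3 -73.5]
blue [327.125 184.125] [ 0.5954 -0.1117] [  -3.1 -165.9]
white [-63.1 -81. ]
yellow [  8.2 -81. ]
brown [ 74.  -71.6]
blue [   2.8 -163.2]
1 -90 [-0.1829904   0.61238007 -0.24605155  0.7123647   0.         -1.81635545]
1 0 [-0.03205393  0.60600616 -0.25869593  0.70609424  0.         -1.66541897]
1 130 [ 0.18681584  0.63309926 -0.20478911  0.73290796  0.         -1.4465492 ]
-1 -90 [-0.1829904   0.61238007 -0.24605155  0.7123647   0.          1.32523721]
-1 0 [-0.03205393  0.60600616 -0.25869593  0.70609424  0.          1.47617368]
-1 130 [ 0.18681584  0.63309926 -0.20478911  0.73290796  0.          1.69504346]
```

```bash
cat >> h.py <<'E'
v=np.load("tray.npy")
def pose(x,y,z,ang=0.):   # tray mm; ang: push direction from tray +y towards +x (rad)
    d=R2(v[2])@[-np.sin(ang),-np.cos(ang)]; X=np.array([*d,0]); Y=np.array([0,0,-1.])
    p=R2(v[2])@np.array([x,y])/1e3+v[:2]
    return np.array([*p,z/1e3]),np.c_[X,Y,np.cross(X,Y)]
E
python3 - <<'E'
from h import *
import pickle
move_ptp(*pose(0,-30,260))
move_gripper(.016)
c=get_calibration("wrist"); im=read_camera("wrist"); cv2.imwrite("pics/w0.png",cv2.resize(im[...,::-1],(800,600),interpolation=cv2.INTER_CUBIC))
pickle.dump(c,open("w0.pkl","wb")); s=state(); print(s["t"],s["finger_gap"],c)
E
```

```text
3.075 0.015904151746449158 {'K': array([[291.73739928,   0.        , 256.4910608 ],
       [  0.        , 291.73739928, 187.14567754],
       [  0.        ,   0.        ,   1.        ]]), 'cam_to_world': array([[ 9.98047969e-01,  5.94426826e-02,  1.91525021e-02,
         5.85410517e-01],
       [ 6.24513720e-02, -9.48584212e-01, -3.10302787e-01,
         1.04376825e-01],
       [-2.77469026e-04,  3.10893166e-01, -9.50444823e-01,
         4.02861746e-01],
       [ 0.00000000e+00,  0.00000000e+00,  0.00000000e+00,
         1.00000000e+00]])}
```

View pics/w0.png

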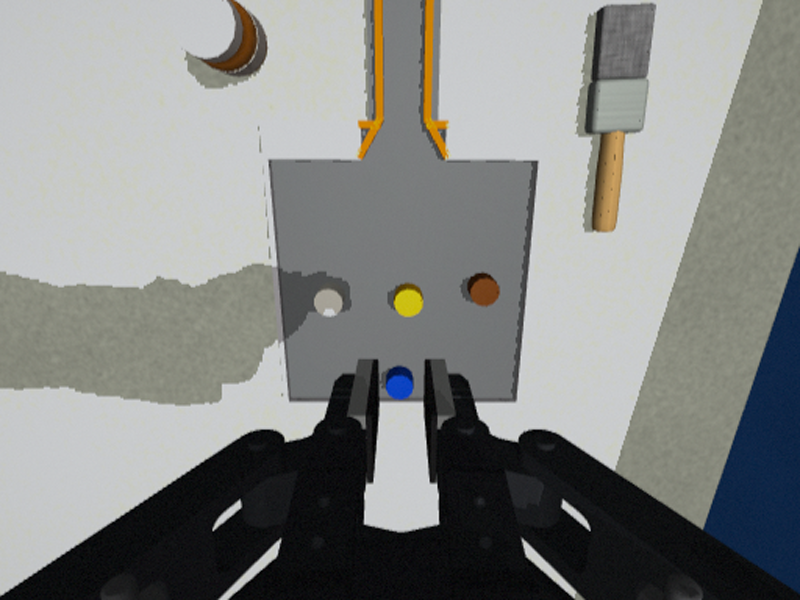

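Run:
```python
from h import *
import pickle
c=pickle.load(open("w0.pkl","rb")); px=lambda p:(np.array(p)+.5)/1.5625-.5
P=[((383,123),-16,65,16),((426,123),16,65,16),((270,160),-110,35,14),((537,160),110,35,14),((289,401),-110,-190,12),((517,401),110,-190,12)]
W=np.array([ray("",px(p[0]),p[3]/1e3,c) for p in P]); M=np.array([[p[1],p[2]] for p in P])/1e3
f=lambda v:((R2(v[2])@M.T).T+v[:2]-W).ravel()
s=least_squares(f,v,loss="soft_l1",f_scale=.002); print(s.x,v,(f(s.x).reshape(-1,2)*1e3).round(1).tolist())
for q in (v,s.x):
  for k,p in {"white":(328,300),"yellow":(408,299),"brown":(484,288),"blue":(399,381)}.items():
    w=ray("",px(p),.028,c); print(k,w.round(4),((R2(q[2]).T@(w-q[:2]))*1e3).round(1))
```

```text
[0.59057098 0.05573566 0.06142883] [0.58813931 0.05407883 0.06256872] [[0.6, 0.6], [-1.6, 0.4], [-0.3, -1.0], [0.9, -1.1], [1.6, 0.7], [-1.4, 0.2]]
white [ 0.53   -0.0287] [-63.2 -78.9]
yellow [ 0.5994 -0.0234] [  6.3 -78. ]
brown [ 0.6641 -0.0093] [ 71.8 -68. ]
blue [ 0.5964 -0.1038] [  -1.6 -158.1]
white [ 0.53   -0.0287] [-65.7 -80.5]
yellow [ 0.5994 -0.0234] [  3.9 -79.5]
brown [ 0.6641 -0.0093] [ 69.4 -69.4]
blue [ 0.5964 -0.1038] [  -3.9 -159.6]
```

```bash
cat >> h.py <<'E'
v=np.array([.5895,.055,.062])
LEAD=21.2
def tcp(b,ang,back=0): return np.array(b)-(LEAD+back)*np.array([np.sin(ang),np.cos(ang)])
def go(b,ang,back,z=19,vel=.06,**k):
    p,R=pose(*tcp(b,ang,back),z,ang); return movel(p,velocity=vel,frame=R,**k)
def start(b,ang,back=16):
    p,R=pose(*tcp(b,ang,back),60,ang); move_ptp(p,R); go(b,ang,back,vel=.1)
def wpic(name):
    c=get_calibration("wrist"); im=read_camera("wrist")
    cv2.imwrite(f"pics/{name}.png",cv2.resize(im[...,::-1],(800,600),interpolation=cv2.INTER_CUBIC)); return c
E
python3 - <<'E'
from h import *
import pickle
b=np.array([-65.3,-82]); e=np.array([0,12]); a=np.arctan2(*(e-b))
start(b,a); print(state()["t"],state()["position"])
print(go(e,a,0,max_force=20)); print(state()["ft_force"])
go(e,a,26,vel=.12)
pickle.dump(wpic("w1"),open("w1.pkl","wb")); print(state()["t"])
E
```

```text
4.5583 [ 0.51073813 -0.0626186   0.01947579]
False
[-0.66114523 -0.38730004 -0.20085339]
7.3
```

View pics/w1.png

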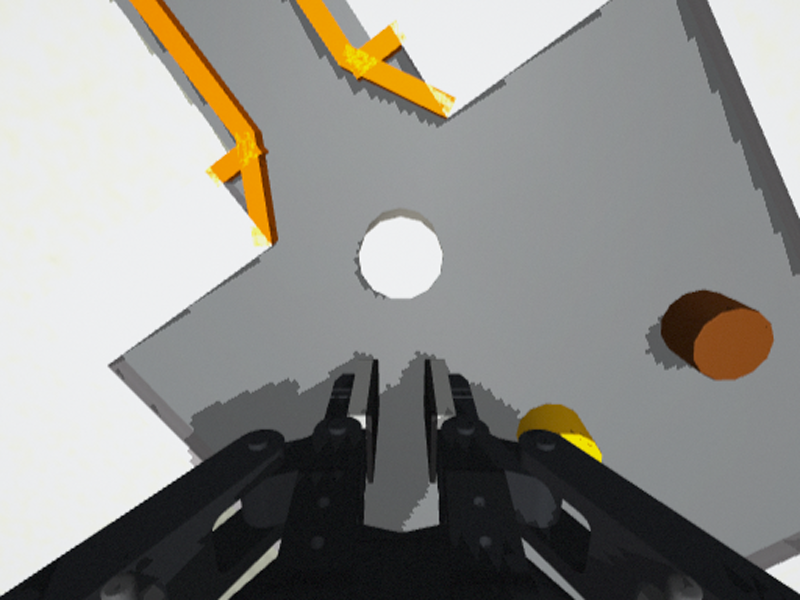

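White sits centred on the finger axis at (400,257), with the gate corners at about (262,150) and (345,65). I'll check this view against the tray estimate.

Run:
```python
from h import *
import pickle
c=pickle.load(open("w1.pkl","rb")); px=lambda p:(np.array(p)+.5)/1.5625-.5
for n,p,z in [("funnelL -34,35",(274,242),16),("funnelR 34,35",(443,117),16),("gateL -16,65",(263,150),16),("gateR 16,65",(343,66),16),("cornerL -110,35",(110,362),16),("white",(400,257),28)]:
    w=ray("",px(p),z/1e3,c); print(n,((R2(v[2]).T@(w-v[:2]))*1e3).round(1))
```

```text
funnelL -34,35 [-32.3  37.5]
funnelR 34,35 [33.6 37.9]
gateL -16,65 [-16.7  61.4]
gateR 16,65 [17.4 66. ]
cornerL -110,35 [-107.9   37.4]
white [ 0.1 12.3]
```

Run:
```python
from h import *
import pickle
e=np.array([0.,12])
go(e,0,24,vel=.08)
print(go([0,136.5],0,0,max_force=20),state()["position"],state()["ft_force"])
go([0,136.5],0,25,vel=.12)
pickle.dump(wpic("w2"),open("w2.pkl","wb")); print(state()["t"])
```

```text
False [0.58238408 0.16991229 0.01899466] [ 0.13755767  0.63481184 -0.14283551]
11.0917
```

View pics/w2.png

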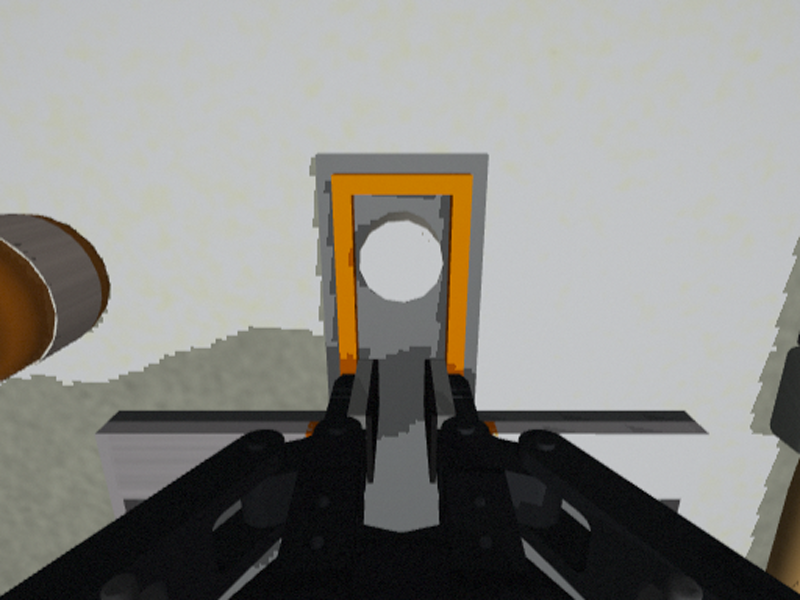

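Run:
```python
from h import *
import pickle
c=pickle.load(open("w2.pkl","rb")); px=lambda p:(np.array(p)+.5)/1.5625-.5
for n,p,z in [("endL -16,153",(354,195),16),("endR",(452,195),16),("white",(401,258),28)]:
    w=ray("",px(p),z/1e3,c); print(n,((R2(v[2]).T@(w-v[:2]))*1e3).round(1))
go([0,136.5],0,25,z=80,vel=.15)
b=np.array([4.3,-81.5]); e=np.array([0,15.]); a=np.arctan2(*(e-b))
p,R=pose(*tcp(b,a,16),80,a); move_ptp(p,R); go(b,a,16,vel=.1)
print(go(e,a,0,max_force=20)); 
print(go([0,110.5],0,0,max_force=20),state()["ft_force"])
go([0,110.5],0,25,vel=.12)
pickle.dump(wpic("w3"),open("w3.pkl","wb")); print(state()["t"])
```

```text
endL -16,153 [-14.3 154.8]
endR [ 16.6 154.8]
white [  0.5 137.4]
False
False [-0.56073552 -0.84902643 -0.40801917]
17.4333
```

View pics/w3.png

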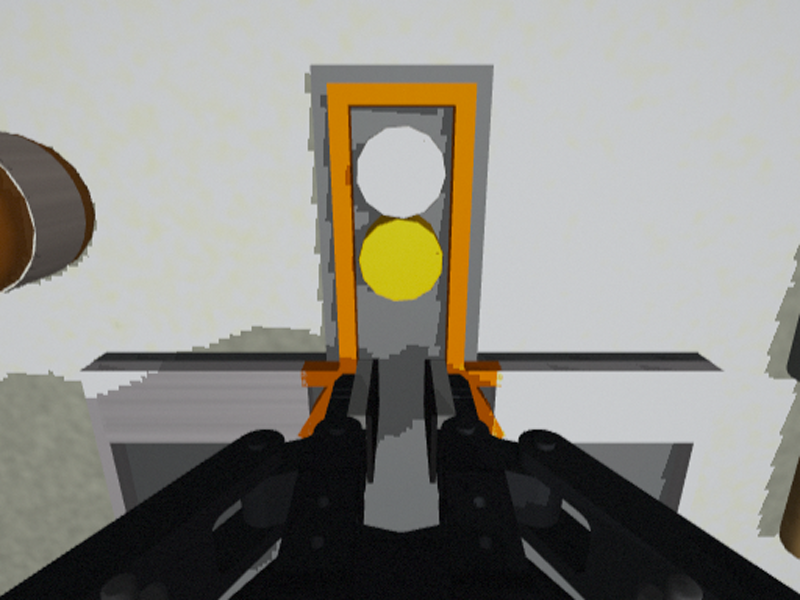

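Yellow is right behind white; both are upright and centred at (401,170) and (401,260). Brown is next.

Run:
```python
from h import *
import pickle
go([0,110.5],0,25,z=80,vel=.15)
b=np.array([70.,-71.5]); e=np.array([0,12.]); a=np.arctan2(*(e-b))
p,R=pose(*tcp(b,a,16),80,a); move_ptp(p,R); go(b,a,16,vel=.1)
print(go(e,a,0,max_force=20)); 
go(e,a,26,vel=.12); go(e,0,24,vel=.08)
print(go([0,86],0,0,max_force=20),state()["ft_force"])
go([0,86],0,25,vel=.12)
pickle.dump(wpic("w4"),open("w4.pkl","wb")); go([0,86],0,25,z=150,vel=.15);print(state()["t"])
move_ptp(*pose(0,-60,230)); wpic("w5"); print(state()["t"])
```

```text
False
False [-0.29661603  0.2278958  -0.48507113]
26.3167
26.9417
```

View pics/w4.png

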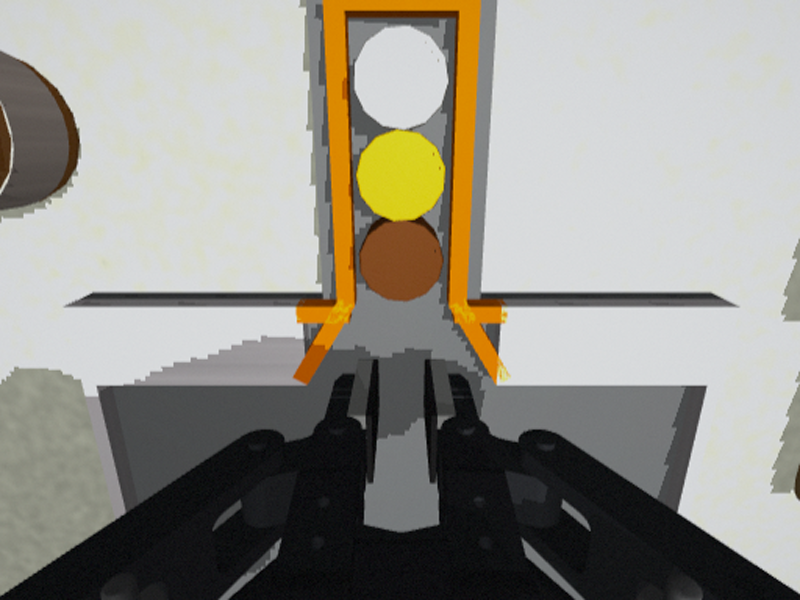

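View pics/w5.png

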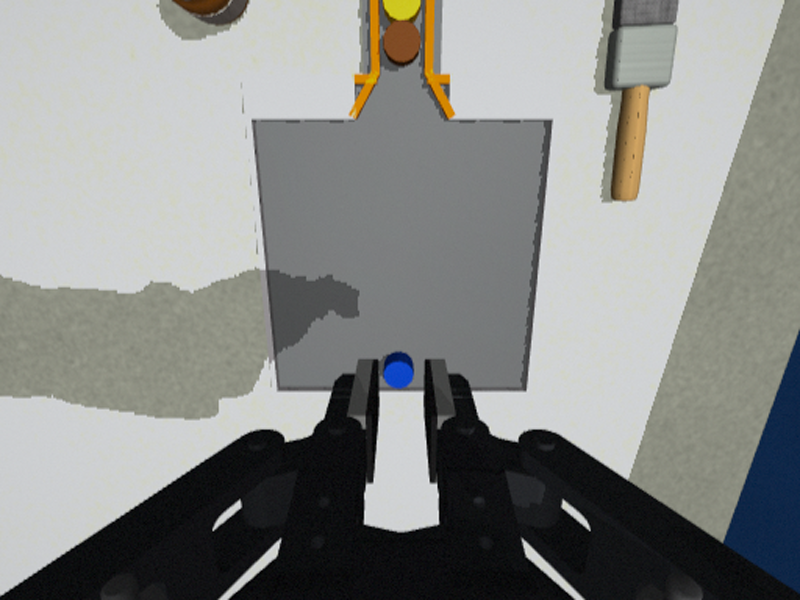

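Run:
```python
from h import *
import pickle
c=pickle.load(open("w4.pkl","rb")); px=lambda p:(np.array(p)+.5)/1.5625-.5
f=lambda p,z:(R2(v[2]).T@(ray("",px(p),z/1e3,c)-v[:2]))*1e3
e=f((401,12),16); g=f((401,301),16); B=[f((401,r),28) for r in(77,176,261)]
print("end",e,"gate",g); d=[e[1]-b[1] for b in B]; print("dist to end",d,"brown past gate",B[2][1]-g[1])
if d[0]<24 and 36<d[1]<50 and 62<d[2]<77: job_done(); print("handed in")
```

```text
end [  0.57926166 154.70458772] gate [ 0.43792219 68.9604179 ]
dist to end [np.float64(18.123648618975324), np.float64(43.849174929601986), np.float64(68.78589730819706)] brown past gate 16.958272509372534
the job is handed in; nothing more can be done
handed in
```

I swept the white, yellow and brown blanks one at a time into the slot, using the fingers slightly open as a cradle. I then backed the arm clear and handed the job in at about 27 s of the 61 s allowed.

**Final check (last close wrist picture):** all three stand upright in the right order from the closed end.

| Blank | Distance to slot end (mm) | Allowed (mm) |
|---|---|---|
| White | 18 | below 27 |
| Yellow | 44 | 33 to 53 |
| Brown | 69 | above 59 |

- **Brown past the gate:** its centre is about 17 mm beyond the gate point; at least 9 mm is needed.
- **Sideways position:** the blanks look centred in the slot, to within about 1 mm where I measured.
- **Forces:** no push hit its 20 N stop, and wrist readings at the end of each push I checked stayed around 1 N.
- **Other objects:** the puck, jar and brush look undisturbed in the pictures, but I did not measure their positions again.

**Disagreements:** the top, scene and wrist cameras differed by about 2–6 mm on absolute positions. I used the average of the top and wrist estimates of the tray. In the last close picture the closed end and the gate came out about 2 mm and 4 mm further along than that average. The distances above were measured within that one picture.

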